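# Square a heat sink on the tilted plate and seat it in the nest

## Task

Pick up the finned aluminium heat sink and lay it, base down, high on the white tilted squaring plate, clear of both blue fences and with its fins along the longer fence; let go of it there so that it slides down by itself until it rests square in the corner of the fences. Then take the squared heat sink out of the corner and seat it, base down, fully home and flat in the pocket of the grey nest block, and let go.

Things in the scene. Friction and masses are not known exactly. Their poses are not given: they have to be found in the camera images.
- heatsink_center (a point): Loose aluminium heat sink, 60 mm (x, along the fins) x 40 mm (y) x 34 mm high (z): solid 10 mm base, seven fins flush with its long sides; same either way round; 70 to 140 g. The point is its centre, 17 mm above its underside. Starts base down on the bench top, z = 0. Grasp across the 40 mm, at least 10 mm above the underside, so that the fingers clear fences and nest.
- slide_plate: Fixed slippery white plate on a grey stand. Origin: on its surface in the locating corner of the two blue fences, its lowest point. x runs up along the longer fence (130 mm), y up along the shorter (90 mm), rising about 18 and 23 degrees; z is the plate's normal, 30 degrees off vertical. Free surface 150 x 120 mm; fences 7 mm high, 10 mm thick, inner faces at y = 0 and x = 0.
- squared_home (a point): Where the heat sink's centre lies once squared in the corner: x 30, y 20, z 17 mm in the plate's frame, with the plate's axes. A part let go on the plate slides by gravity towards its -x and -y till it rests on both fences, within a second. A good place to let go is 55 mm in x and 35 mm in y up the plate from here, the part held parallel to the plate a few mm above it.
- nest_seat (a point): Grey nest block, 110 x 90 x 20 mm, fixed on the bench top, with a flat-floored pocket in its top, 64 mm (x) by 44 mm (y), 8 mm deep, the top 3 mm a 45 degree chamfer. The point is where the heat sink's centre lies when fully seated: on the pocket's axis, 17 mm above its floor, 9 mm above the block's top, 29 mm above the bench. x is the pocket's long direction, z up.

How it is judged:
By the outcome, as a careful person would: the job done as asked, in the order asked, and still so for the second after the job is handed in, with the robot touching nothing.
It also fails if it takes over 54 s, if anything falls off the work surface, if the arm or the gripper's body presses on something with over 40 N, if the wrist force passes 120 N, or if a joint passes its speed limit or range.

## Robot

A 7-joint arm with a two-finger parallel gripper is mounted at the origin on a cart in front of the work surface, level with it; the furniture and walls round the work are solid. World frame = base frame: x ahead of the robot, y to its left, z up, the work surface at z = 0. Lengths are in mm, angles in rad, forces in N, time in s.
With the tool pointing down it reaches from about 400 to 850 mm from the base axis. Payload 10.4 kg.
Tool frame: the origin (TCP) lies midway between the tips of the shut fingers; the grasp point (between the pads) lies 19 mm behind it (manip.grip_depth is the distance from the TCP to the grasp point, in mm); z points along the fingers, y is the line along which they close (so a half turn about z gives the same grasp; the last joint's range is limited). The gripper opens to 85 mm and grips with 20 to 120 N. Pads are 22 mm wide; open, the fingers measure 114 mm over their backs; the gripper's body (76 mm by 85 mm) begins 54 mm behind the grasp point. The pads swing forward as they close: fully open they stand 13 mm farther back than shut.
Start: joints at [1.183, 0.332, -0.065, 1.46, 0.022, 1.35, -0.088], TCP at [222.999, -583.886, 231.338] pointing down, gripper open.
Joint ranges: [-2.6, 2.6], [-0.5, 2.12], [-1.47, 1.34], [0.16, 2.42], [-1.27, 4.41], [0.06, 2.06], [-2.6, 2.6]. Speed limits (rad/s): [2.22, 2.22, 2.79, 2.79, 3.14, 3.14, 3.14].

## Interface

Orientations are given as a 3x3 rotation matrix whose columns are the frame's x, y, z axes.
In Python, from cell import manip gives the robot as it stands.
- The arm moves only by the tool apply_moves, never from a script. Its argument "series" is a list of rows, each an object with "slide": the shift along the tool's x, y, z as a fraction of full scale, a list of three; "twist": the turn about the tool's z as a fraction of full scale. In form: [{"slide": [dx, dy, dz], "twist": twist}, ...]. A call has 1 to 20 rows; each row shifts and turns the commanded pose from where the row before left it, along the tool's axes as they then stand; what a row does not reach is not made up. Full scale, the value 1, is 0.03 m for a shift and 4 degrees for a turn. A row lasts 1/12 s, in which the tool goes at most 41.7 mm and 7.16 degrees, less where a joint would pass 70% of its speed; a pose out of reach is approached as far as the arm can. A call with a number of a shift or a turn outside -1 to 1 is refused whole. A call with a gripper value outside its range is refused whole. "jaw" is the opening, from -1 (shut) to 1 (fully open), set as the call begins (left out, the last holds). The fingers move at their own pace and stop on an object; "grip_force" is the grip in N (left out, the last holds). Time passes only in rows, so rows that do not move let the fingers close. It gives the time, the measured TCP pose, the force, the opening and the grip force at its end, in the units of the state.
- manip.get_state(): the state, without advancing time (a new reading comes with each control period).
- manip.read_camera(name): name is "scene" or "top" or "wrist"; returns (picture, depth): 420x560x3 uint8, blue, green, red; 420x560 float32, mm along the optical axis (not along the pixel's ray), 0 where there is no reading.
- manip.camera_info(name): a dict with "K" (3x3 intrinsics, pixels), "cam_to_world" (4x4, takes a point from camera to world coordinates). Camera axes: x right, y up, looking along -z (the intrinsics and any distortion apply to the point x, -y, -z); pixel columns grow to the right and rows downward; lengths in mm; the calibration is good to about 2 mm. A picture is of the moment at which its call begins: read the wrist's pose just before it. camera_info takes no time and is no camera call; for the wrist camera it gives the pose at the moment of the call.
- manip.close_job(): hands the job in; it is judged then, once.
The state is a dict: "time": time; "joint_pos": joint angles; "joint_vel": joint speeds; "joint_efforts": joint torques, N m; "tcp_pos": TCP position; "eef_rot": TCP orientation; "force": force on the tool from outside, world axes, zero at the start; "wrist_torque": the same for the moment, N m; "gripper_width": opening from 0.0 (shut) to 1.0 (fully open); "gripper_force": force on a finger pad.
Only numpy, scipy, OpenCV 4.12 (cv2) and the standard library are available. Lean on these libraries where they do the work, as an engineer would, in place of code of your own. Each camera call takes 0.05 s, during which the arm holds its last target. There are 200 camera calls.

## Working session

There is one attempt and no reset: what is moved stays moved. The work goes in short steps, Python scripts to look and compute and a tool call to move; the robot and the scene stay as the last step left them, time stands still between calls to the robot, and variables do not carry over. Pictures are saved under pics/ and viewed, at most 10 in all, crops included, and the job is handed in when it is done.

Besides the shell and the picture viewer there is one more tool, called after "Emit:" as name([rows], argument=value, ...), one row to a line, values as JSON. apply_moves: Moves the arm, as the interface text tells. Shift numbers are shares of 0.03 m and turn numbers shares of 4 degrees, none past 1 either way. Its arguments: {"type":"object","properties":{"series":{"type":"array","items":{"type":"object","properties":{"slide":{"type":"array","items":{"type":"number","minimum":-1,"maximum":1}},"twist":{"type":"number","minimum":-1,"maximum":1}}}},"jaw":{"type":"number"},"grip_force":{"type":"number"}},"required":["series"]}

```bash
mkdir -p pics; ls
cat > h.py <<'E'
import numpy as np, cv2
from cell import manip
def grab(n):
    info=manip.camera_info(n); im,d=manip.read_camera(n)
    K=np.array(info["K"]);T=np.array(info["cam_to_world"])
    v,u=np.mgrid[0:d.shape[0],0:d.shape[1]]
    P=np.stack([(u-K[0,2])/K[0,0]*d,-(v-K[1,2])/K[1,1]*d,-d],-1)@T[:3,:3].T+T[:3,3]
    P[d==0]=np.nan
    return im,d,P,info
E
python3 - <<'E'
from h import *
s=manip.get_state();print(s["tcp_pos"],s["eef_rot"],s["time"],manip.grip_depth)
out=[]
for n in("top","scene"):
    im,d,P,i=grab(n);print(n,{k:v for k,v in i.items()});np.save(f"/tmp/{n}.npy",P);cv2.imwrite(f"/tmp/{n}.png",im)
    cv2.imwrite(f"pics/{n}0.png",im)
E
```

```text
pics
[ 222.83326342 -583.54054514  230.51551821] [[ 9.34193918e-01  3.56765174e-01 -5.78256882e-04]
 [ 3.56765634e-01 -9.34193033e-01  1.28844345e-03]
 [-8.05317980e-05 -1.40995822e-03 -9.99999003e-01]] 0.0 18.700000000000003
top {'K': array([[523.3737642 ,   0.        , 287.98993006],
       [  0.        , 523.3737642 , 210.78596488],
       [  0.        ,   0.        ,   1.        ]]), 'cam_to_world': array([[ 1.79316327e-02,  9.96331574e-01, -8.36770601e-02,
         5.31561372e+02],
       [-9.99600813e-01,  1.96919576e-02,  2.02593693e-02,
         3.00392594e+01],
       [ 2.18328144e-02,  8.32803737e-02,  9.96286960e-01,
         1.08326226e+03],
       [ 0.00000000e+00,  0.00000000e+00,  0.00000000e+00,
         1.00000000e+00]])}
scene {'K': array([[380.23933087,   0.        , 281.48952689],
       [  0.        , 380.23933087, 205.555339  ],
       [  0.        ,   0.        ,   1.        ]]), 'cam_to_world': array([[-5.70948586e-01,  4.40255361e-01, -6.92959544e-01,
         1.75584122e+01],
       [-8.20694306e-01, -2.83572658e-01,  4.96031656e-01,
         4.61778657e+02],
       [ 2.18762155e-02,  8.51916525e-01,  5.23220476e-01,
         5.20995240e+02],
       [ 0.00000000e+00,  0.00000000e+00,  0.00000000e+00,
         1.00000000e+00]])}
```

View pics/top0.png

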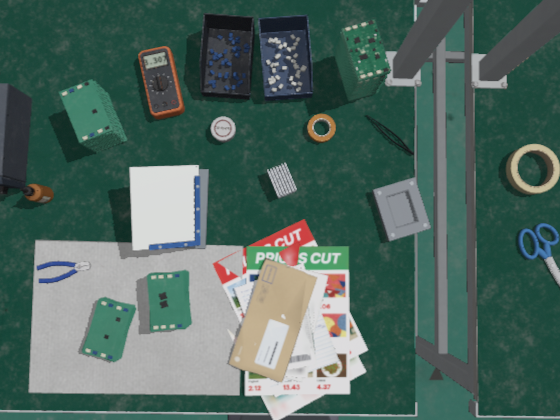

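View pics/scene0.png

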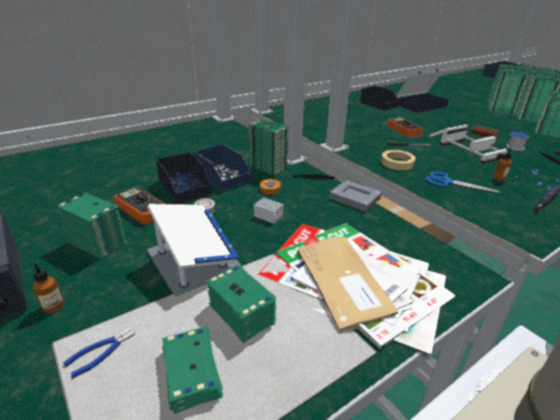

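Run:
```python
from h import *
P=np.load("/tmp/top.npy");im=cv2.imread("/tmp/top.png");Z=P[...,2]
def box(m,u0,u1,v0,v1):
    k=np.zeros(Z.shape,bool);k[v0:v1,u0:u1]=True;return m&k
def rect(m,name):
    p=P[m];r=cv2.minAreaRect(p[:,:2].astype(np.float32));print(name,m.sum(),np.round(np.nanmedian(p,0),1),r);return r
print("bench z",np.nanmedian(Z[185:200,235:255]))
rect(box((Z>22)&(Z<45),255,310,155,205),"sink")
rect(box((Z>15)&(Z<28),365,440,170,250),"nest top")
rect(box((Z>8)&(Z<15.5),385,420,185,230),"pocket")
hsv=cv2.cvtColor(im,cv2.COLOR_BGR2HSV)
w=box((hsv[...,1]<40)&(hsv[...,2]>180),132,193,170,240)
p=P[w];c=p.mean(0);n=np.linalg.svd(p-c,full_matrices=False)[2][2];n*=np.sign(n[2])
res=(p-c)@n
print("plate",w.sum(),c,n,np.degrees(np.arccos(n[2])),res.std())
b=box((hsv[...,0]>100)&(hsv[...,0]<125)&(hsv[...,1]>120)&(hsv[...,2]>60),140,210,165,255)
print(b.sum())
# plane basis: e1 uphill-ish
for nm,m in (("long",b&(np.arange(560)[None]>=190)&(np.arange(420)[:,None]<238)),("short",b&(np.arange(560)[None]<188)&(np.arange(420)[:,None]>235))):
    q=P[m];q=q[~np.isnan(q).any(1)];h=(q-c)@n;print(nm,len(q),np.percentile(h,[10,50,90]),q.min(0),q.max(0))
cv2.imwrite("pics/c.png",np.hstack([cv2.resize(im[155:265,120:220],None,fx=4,fy=4,interpolation=cv2.INTER_CUBIC),cv2.resize(im[155:265,362:446],None,fx=4,fy=4,interpolation=cv2.INTER_CUBIC)]))
```

```text
bench z 0.3363568165430024
sink 317 [683.4  24.   33.2] ((683.840087890625, 24.255691528320312), (59.55609893798828, 40.097286224365234), 23.454044342041016)
nest top 1749 [ 630.4 -223.6   20.2] ((630.43701171875, -223.18771362304688), (110.3862533569336, 91.20726013183594), 17.67290496826172)
pocket 621 [ 630.3 -224.6   12.2] ((637.1027221679688, -231.97630310058594), (73.31531524658203, 65.05010986328125), 15.030787467956543)Traceback (most recent call last):
  File "<stdin>", line 13, in <module>
    u, s, vh = gufunc(a, signature=signature)
               ~~~~~~^^^^^^^^^^^^^^^^^^^^^^^^
    raise LinAlgError("SVD did not converge")
numpy.linalg.LinAlgError: SVD did not converge
```

Run:
```python
from h import *
P=np.load("/tmp/top.npy");im=cv2.imread("/tmp/top.png");Z=P[...,2]
U=np.arange(560)[None]+0*np.arange(420)[:,None];V=0*U+np.arange(420)[:,None]
ok=~np.isnan(Z)
hsv=cv2.cvtColor(im,cv2.COLOR_BGR2HSV)
w=ok&(hsv[...,1]<40)&(hsv[...,2]>180)&(U>135)&(U<190)&(V>172)&(V<236)
p=P[w];c=np.median(p,0)
for _ in range(3):
    n=np.linalg.svd(p-p.mean(0),full_matrices=False)[2][2];n*=np.sign(n[2]);c=p.mean(0);r=(p-c)@n;p=p[abs(r)<3]
print("plate",len(p),c,n,np.degrees(np.arccos(n[2])),r.std())
b=ok&(hsv[...,0]>100)&(hsv[...,0]<125)&(hsv[...,1]>120)&(U>140)&(U<212)&(V>165)&(V<256)
h=(P-c)@n
b&=(h>2)&(h<10)
L=b&(U>=190)&(V<236);S=b&(U<188)&(V>232)
def axis(m):
    q=P[m];return np.linalg.svd(q-q.mean(0),full_matrices=False)[2][0],q.mean(0)
ex,cl=axis(L);ex*=np.sign(ex[2]);sy,cs=axis(S);sy*=np.sign(sy[2])
print(L.sum(),S.sum(),ex,sy,ex@sy, np.percentile(h[L],[10,50,90]),np.percentile(h[S],[10,50,90]))
ex=ex-(ex@n)*n;ex/=np.linalg.norm(ex);y0=np.cross(n,ex);ex=ex+ -y0*(sy@ex)/2;ex/=np.linalg.norm(ex);ey=np.cross(n,ex)
print("ex",ex,"ey",ey,"rise",np.degrees(np.arcsin([ex[2],ey[2]])))
for nm,m in(("L",L),("S",S)):
    q=P[m]-c;print(nm,"x",np.percentile(q@ex,[1,50,99]),"y",np.percentile(q@ey,[1,50,99]))
w2=ok&(abs(h)<2)&(U>120)&(U<215)&(V>160)&(V<256)
q=P[w2]-c;print("surf x",np.percentile(q@ex,[.3,99.7]),"y",np.percentile(q@ey,[.3,99.7]))
cv2.imwrite("pics/c.png",np.hstack([cv2.resize(im[155:265,120:220],None,fx=4,fy=4,interpolation=cv2.INTER_CUBIC),cv2.resize(im[155:265,362:446],None,fx=4,fy=4,interpolation=cv2.INTER_CUBIC)]))
```

```text
plate 3086 [623.70330527 250.18088219  80.57921566] [-0.28264684 -0.40764844  0.86829345] 29.739070910877626 1.4271670881905967
218 125 [ 0.95270024 -0.00530405  0.30386529] [-0.1191874   0.91077291  0.39533159] 0.0017469006572873968 [4.87139756 6.98292712 9.09892789] [5.38985812 7.23103345 9.14441628]
ex [ 0.95188563 -0.00744366  0.30636309] ey [-0.11842516  0.91310862  0.39013861] rise [17.84018972 22.96312455]
L x [-64.79700316  -7.12631817  50.88839816] y [-70.1633392  -65.00441321 -60.4877907 ]
S x [-85.5298094  -80.80750495 -76.50804884] y [-38.32829058  -7.38788702  27.00817732]
surf x [-83.75670821  73.90449287] y [-67.70851646  59.89445884]
```

View pics/c.png

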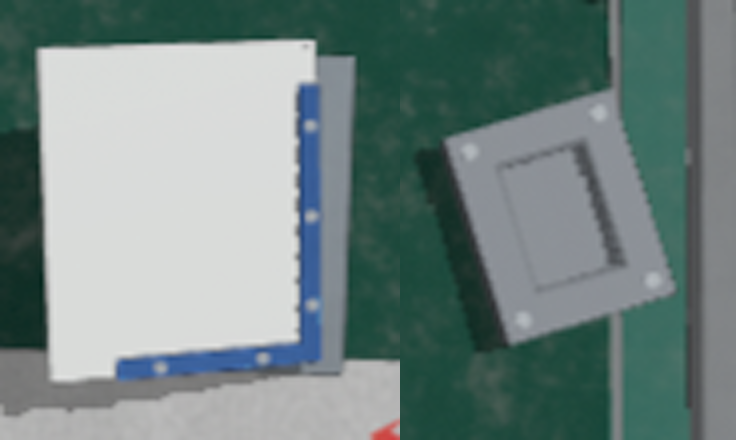

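```bash
cat >> h.py <<'E'
c=np.array([623.7,250.18,80.58]);ex=np.array([.95189,-.00744,.30636]);ey=np.array([-.11843,.91311,.39014]);n=np.array([-.28265,-.40765,.86829])
O=c-76*ex-60*ey
pl=lambda x,y,z:O+x*ex+y*ey+z*n
def go(p,yaw=None):
    "units of slide (30 mm) in tool axes, twist units (4 deg, done last)"
    s=manip.get_state();R=np.array(s["eef_rot"]);d=R.T@(np.array(p)-s["tcp_pos"])
    psi=np.degrees(np.arctan2(R[1,0],R[0,0]))
    print("t",round(s["time"],2),"tcp",np.round(s["tcp_pos"],1),"yaw",round(psi,2),"slide units",np.round(d/30,3),"twist units",None if yaw is None else round(-(yaw-psi)/4,3),"F",np.round(s["force"],1),"w",round(s["gripper_width"]*85,1))
E
python3 - <<'E'
from h import *
P=np.load("/tmp/top.npy")
for u,v in((403,68),(490,68),(440,200),(470,200),(430,300),(435,30),(510,20),(440,57),(520,150)):print(u,v,np.round(P[v,u]))
print("O",O,"rel",pl(85,55,17),"home",pl(30,20,17))
go([683.8,24.3,150],23.45)
E
```

```text
403 68 [ 911. -217.   61.]
490 68 [ 912. -391.   69.]
440 200 [ 687. -411. -323.]
470 200 [ 656. -385.  -31.]
430 300 [ 382. -513. -768.]
435 30 [ 910. -227.  243.]
510 20 [1045. -464.    3.]
440 57 [1087. -414. -323.]
520 150 [ 756. -470.   24.]
O [558.46216 195.95884  33.88824] rel [628.05411 238.61744  96.14747] home [579.84521 207.06779  65.64277]
t 0.1 tcp [ 222.9 -583.5  230.6] yaw 20.91 slide units [ 21.582 -13.442   2.703] twist units -0.636 F [ 0.3 -0.3  0.6] w 85.0
```

Emit:
apply_moves([
  {"slide":[0.5,-0.31,0],"twist":-0.3},
  {"slide":[1,-0.62,0],"twist":-0.3},
  {"slide":[1,-0.62,0],"twist":0},
  {"slide":[1,-0.62,0],"twist":0},
  {"slide":[1,-0.62,0],"twist":0},
  {"slide":[1,-0.62,0],"twist":0},
  {"slide":[1,-0.62,0],"twist":0},
  {"slide":[1,-0.62,0],"twist":0},
  {"slide":[1,-0.62,0],"twist":0},
  {"slide":[1,-0.62,0],"twist":0},
  {"slide":[1,-0.62,0],"twist":0},
  {"slide":[1,-0.62,0],"twist":0},
  {"slide":[1,-0.62,0],"twist":0},
  {"slide":[1,-0.62,0],"twist":0},
  {"slide":[1,-0.62,0],"twist":0},
  {"slide":[1,-0.62,0],"twist":0},
  {"slide":[1,-0.62,0.2],"twist":0},
  {"slide":[1,-0.62,0.2],"twist":0},
  {"slide":[1,-0.62,0.2],"twist":0},
  {"slide":[1,-0.62,0.2],"twist":0},
], jaw=1)

```text
time: 1.77
tcp_pos: [618.6, -18.9, 206.7]
eef_rot: [[0.919, 0.395, -0.0], [0.395, -0.919, -0.0], [-0.0, 0.0, -1.0]]
force: [0.5, -0.8, 0.3]
gripper_width: 0.998
gripper_force: 0.0
```

```bash
python3 -c "
from h import *
go([683.8,24.3,120],23.45)"
```

```text
t 1.77 tcp [618.6 -18.9 206.7] yaw 23.28 slide units [ 2.567 -0.463  2.888] twist units -0.042 F [ 0.5 -0.8  0.3] w 84.8
```

Emit:
apply_moves([
  {"slide":[0.8,-0.1,0.5],"twist":-0.04},
  {"slide":[0.8,0,0.7]},
  {"slide":[0.4,0,0.7]},
  {"slide":[0.1,0,0.5]},
  {"slide":[0,0,0.2]},
  {"slide":[0,0,0]},
  {"slide":[0,0,0]},
])

```text
validation failed for argument at $.se...
```

Run:
```python
from h import *
go([683.8,24.3,12],23.45)
im,d,P,i=grab("wrist");Z=P[...,2]
cv2.imwrite("pics/w1.png",im)
m=(Z>25)&(Z<42)&(np.hypot(P[...,0]-684,P[...,1]-24)<50)
k,l,s,_=cv2.connectedComponentsWithStats(m.astype(np.uint8));j=1+np.argmax(s[1:,4]);print(cv2.minAreaRect(P[l==j][:,:2].astype(np.float32)),np.median(Z[l==j]),m.sum())
```

```text
t 1.77 tcp [618.6 -18.9 206.7] yaw 23.28 slide units [ 2.569 -0.463  6.488] twist units -0.042 F [ 0.5 -0.8  0.3] w 84.8
((675.473388671875, 39.75437545776367), (59.61337661743164, 2.5653200149536133), 23.579833984375) 33.49609740231648 1626
```

View pics/w1.png

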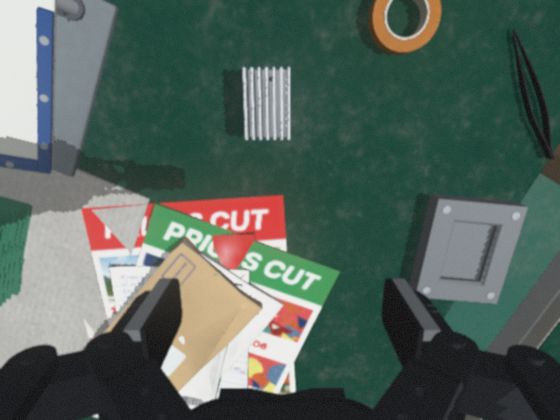

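Emit:
apply_moves([
  {"slide":[0.8,-0.1,0.5],"twist":-0.05},
  {"slide":[0.8,0,0.7],"twist":0},
  {"slide":[0.4,0,0.7],"twist":0},
  {"slide":[0.1,0,0.5],"twist":0},
  {"slide":[0,0,0.2],"twist":0},
  {"slide":[0,0,0],"twist":0},
  {"slide":[0,0,0],"twist":0},
])

```text
time: 2.4
tcp_pos: [674.3, 6.8, 130.0]
eef_rot: [[0.917, 0.398, 0.0], [0.398, -0.917, -0.0], [-0.0, 0.001, -1.0]]
force: [-0.4, -0.4, -0.1]
gripper_width: 1.0
gripper_force: 0.0
```

Run:
```python
from h import *
go([683.4,23.5,12],23.5)
im,d,P,i=grab("wrist");Z=P[...,2]
m=(Z>25)&(Z<42)&(np.hypot(P[...,0]-684,P[...,1]-24)<45)
print(cv2.minAreaRect(P[m][:,:2].astype(np.float32)),np.median(Z[m]),m.sum())
```

```text
t 2.4 tcp [674.3   6.8 130. ] yaw 23.46 slide units [ 0.5   -0.393  3.934] twist units -0.011 F [-0.4 -0.4 -0.1] w 85.0
((683.0193481445312, 22.663177490234375), (60.018402099609375, 39.83454895019531), 23.718332290649414) 33.668784141305366 2269
```

Emit:
apply_moves([
  {"slide":[0.25,-0.19,0.4],"twist":-0.03},
  {"slide":[0.24,-0.19,0.8],"twist":-0.03},
  {"slide":[0,0,0.9],"twist":0},
  {"slide":[0,0,0.9],"twist":0},
  {"slide":[0,0,0.6],"twist":0},
  {"slide":[0,0,0.3],"twist":0},
  {"slide":[0,0,0],"twist":0},
])

```text
time: 3.03
tcp_pos: [682.4, 24.1, 10.3]
eef_rot: [[0.915, 0.403, -0.003], [0.403, -0.915, -0.0], [-0.003, -0.001, -1.0]]
force: [-0.2, -0.6, 0.3]
gripper_width: 1.002
gripper_force: 0.0
```

Emit:
apply_moves([
  {"slide":[0,0,0],"twist":0},
  {"slide":[0,0,0],"twist":0},
  {"slide":[0,0,0],"twist":0},
  {"slide":[0,0,0],"twist":0},
  {"slide":[0,0,0],"twist":0},
  {"slide":[0,0,0],"twist":0},
  {"slide":[0,0,0],"twist":0},
], jaw=-1, grip_force=30)

```text
time: 3.62
tcp_pos: [684.5, 24.0, 13.9]
eef_rot: [[0.915, 0.402, 0.002], [0.402, -0.915, 0.0], [0.002, 0.001, -1.0]]
force: [-0.2, -0.7, 6.4]
gripper_width: 0.462
gripper_force: 31.7
```

Run:
```python
from h import *
go(pl(85,55,17)+[0,0,80],-0.4)
```

```text
t 3.62 tcp [684.5  24.   13.9] yaw 23.73 slide units [ 1.168 -7.301 -5.413] twist units 6.033 F [-0.2 -0.7  6.4] w 39.3
```

Emit:
apply_moves([
  {"slide":[0,0,-0.3],"twist":0},
  {"slide":[0,0,-0.7],"twist":0.5},
  {"slide":[0,0,-0.9],"twist":1},
  {"slide":[0,0,-0.9],"twist":1},
  {"slide":[0,0,-0.9],"twist":1},
  {"slide":[0,0,-0.8],"twist":1},
  {"slide":[0,0,-0.5],"twist":1},
  {"slide":[0,0,-0.2],"twist":0.53},
  {"slide":[0,0,0],"twist":0},
  {"slide":[0,0,0],"twist":0},
])

```text
time: 4.45
tcp_pos: [683.5, 23.9, 168.7]
eef_rot: [[1.0, -0.005, 0.0], [-0.005, -1.0, -0.0], [0.0, 0.0, -1.0]]
force: [0.6, 0.2, -1.1]
gripper_width: 0.459
gripper_force: 30.9
```

Run:
```python
from h import *
go(pl(85,55,17)+[0,0,80],-0.4)
```

```text
t 4.45 tcp [683.5  23.9 168.7] yaw -0.29 slide units [-1.884 -7.146 -0.25 ] twist units 0.027 F [ 0.6  0.2 -1.1] w 39.1
```

Emit:
apply_moves([
  {"slide":[-0.1,-0.4,0],"twist":0.02},
  {"slide":[-0.24,-0.9,0],"twist":0},
  {"slide":[-0.24,-0.9,0],"twist":0},
  {"slide":[-0.24,-0.9,0],"twist":0},
  {"slide":[-0.24,-0.9,0],"twist":0},
  {"slide":[-0.24,-0.9,0],"twist":0},
  {"slide":[-0.24,-0.9,0.3],"twist":0},
  {"slide":[-0.24,-0.8,0.5],"twist":0},
  {"slide":[-0.1,-0.4,0.5],"twist":0},
  {"slide":[0,-0.15,0.4],"twist":0},
  {"slide":[0,0,0.1],"twist":0},
  {"slide":[0,0,0],"twist":0},
  {"slide":[0,0,0],"twist":0},
])

```text
time: 5.53
tcp_pos: [629.9, 236.6, 114.2]
eef_rot: [[1.0, -0.011, 0.0], [-0.011, -1.0, -0.001], [0.0, 0.001, -1.0]]
force: [0.6, -0.3, -0.7]
gripper_width: 0.455
gripper_force: 30.8
```

Run:
```python
from h import *
p=pl(85,55,17);p[2]=109
go(p,-0.4)
im,d,P,i=grab("scene")
cv2.imwrite("pics/s1.png",cv2.resize(im[150:320,100:330],None,fx=3,fy=3))
```

```text
t 5.53 tcp [629.9 236.6 114.2] yaw -0.6 slide units [-0.061 -0.067  0.175] twist units -0.051 F [ 0.6 -0.3 -0.7] w 38.7
```

View pics/s1.png

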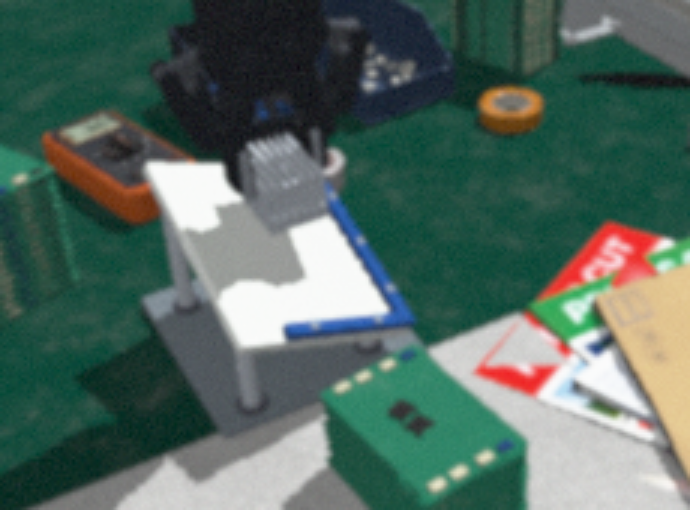

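Emit:
apply_moves([
  {"slide":[0,0,0.1],"twist":-0.05},
  {"slide":[0,0,0.07],"twist":0},
  {"slide":[0,0,0.05],"twist":0},
  {"slide":[0,0,0.05],"twist":0},
  {"slide":[0,0,0.05],"twist":0},
  {"slide":[0,0,0],"twist":0},
], grip_force=20)

```text
time: 6.08
tcp_pos: [629.7, 237.4, 106.6]
eef_rot: [[1.0, -0.006, 0.002], [-0.006, -1.0, -0.002], [0.002, 0.002, -1.0]]
force: [-4.8, -6.3, 12.5]
gripper_width: 0.462
gripper_force: 32.6
```

Emit:
apply_moves([
  {"slide":[0,0,0.03],"twist":0},
  {"slide":[0,0,0.03],"twist":0},
  {"slide":[0,0,0.03],"twist":0},
  {"slide":[0,0,0],"twist":0},
])

```text
time: 6.42
tcp_pos: [629.7, 236.9, 104.1]
eef_rot: [[1.0, -0.006, 0.002], [-0.006, -1.0, -0.002], [0.002, 0.002, -1.0]]
force: [-7.4, -9.1, 15.6]
gripper_width: 0.458
gripper_force: 34.0
```

Emit:
apply_moves([
  {"slide":[0,0,0.04],"twist":0},
  {"slide":[0,0,0.04],"twist":0},
  {"slide":[0,0,0.04],"twist":0},
  {"slide":[0,0,0],"twist":0},
])

```text
time: 6.75
tcp_pos: [629.6, 236.7, 100.4]
eef_rot: [[1.0, -0.007, 0.001], [-0.007, -1.0, -0.003], [0.001, 0.003, -1.0]]
force: [-7.7, -9.2, 16.2]
gripper_width: 0.463
gripper_force: 35.6
```

Run:
```python
from h import *
im,d,P,i=grab("scene")
cv2.imwrite("pics/s2.png",cv2.resize(im[170:290,140:290],None,fx=4,fy=4,interpolation=cv2.INTER_CUBIC))
```

```text
(no output)
```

View pics/s2.png

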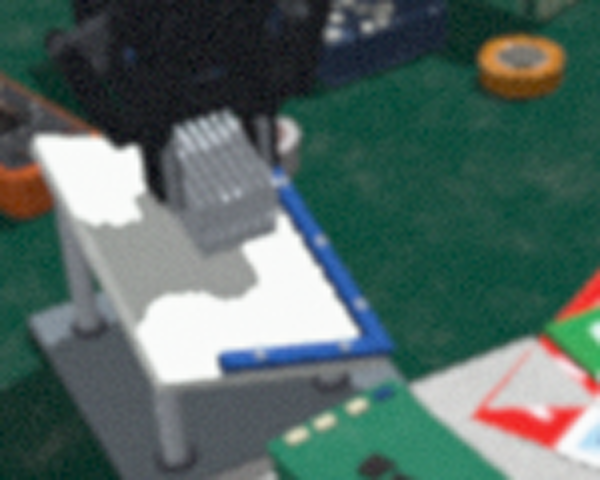

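Emit:
apply_moves([
  {"slide":[0,0,0],"twist":0},
  {"slide":[0,0,-0.05],"twist":0},
  {"slide":[0,0,-0.05],"twist":0},
  {"slide":[0,0,-0.1],"twist":0},
  {"slide":[0,0,-0.1],"twist":0},
], jaw=0.45)

```text
time: 7.22
tcp_pos: [628.7, 239.1, 107.5]
eef_rot: [[1.0, -0.004, -0.0], [-0.004, -1.0, 0.0], [-0.0, -0.0, -1.0]]
force: [0.7, 0.1, 0.2]
gripper_width: 0.725
gripper_force: 0.0
```

Emit:
apply_moves([
  {"slide":[0,0,-0.3],"twist":0},
  {"slide":[0,0,-0.6],"twist":0},
  {"slide":[0,0,-0.8],"twist":0},
  {"slide":[0,0,-0.6],"twist":0},
  {"slide":[0,0,-0.3],"twist":0},
  {"slide":[0,0,0],"twist":0},
], jaw=1)

```text
time: 7.72
tcp_pos: [629.9, 239.5, 188.3]
eef_rot: [[1.0, -0.004, 0.004], [-0.004, -1.0, 0.002], [0.004, -0.002, -1.0]]
force: [1.0, -0.2, -1.1]
gripper_width: 1.0
gripper_force: 0.0
```

Run:
```python
from h import *
im,d,P,i=grab("scene")
cv2.imwrite("pics/s3.png",cv2.resize(im[170:320,130:290],None,fx=4,fy=4,interpolation=cv2.INTER_CUBIC)[:600])
im,d,P,i=grab("wrist");cv2.imwrite("/tmp/w3.png",im)
q=(P-O)@np.stack([ex,ey,n],1)
m=(abs(q[...,2]-34)<3)&(q[...,0]>-10)&(q[...,0]<140)&(q[...,1]>-10)&(q[...,1]<110)
print(m.sum(),cv2.minAreaRect(q[m][:,:2].astype(np.float32)),np.median(q[m][:,2]))
go(pl(30,20,17)+[0,0,60],-.4)
```

```text
1986 ((29.88294792175293, 18.949398040771484), (40.865211486816406, 60.580928802490234), 89.61607360839844) 34.36663646191551
t 7.82 tcp [628.7 238.7 184.9] yaw -0.26 slide units [-1.622  1.062  1.975] twist units 0.036 F [ 0.3 -0.7 -0.5] w 85.2
```

View pics/s3.png

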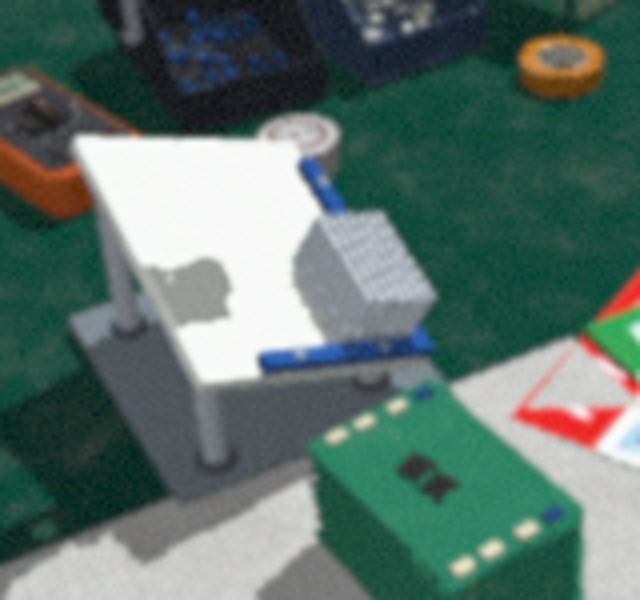

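Emit:
apply_moves([
  {"slide":[-0.4,0.3,0],"twist":0.04},
  {"slide":[-0.6,0.4,0.2],"twist":0},
  {"slide":[-0.5,0.35,0.5],"twist":0},
  {"slide":[-0.12,0.09,0.6],"twist":0},
  {"slide":[0,0,0.5],"twist":0},
  {"slide":[0,0,0.17],"twist":0},
  {"slide":[0,0,0],"twist":0},
  {"slide":[0,0,0],"twist":0},
], jaw=0.4)

```text
time: 8.48
tcp_pos: [579.9, 205.1, 126.0]
eef_rot: [[1.0, -0.007, -0.001], [-0.007, -1.0, -0.0], [-0.001, 0.0, -1.0]]
force: [-0.6, 0.1, 0.7]
gripper_width: 0.703
gripper_force: 0.0
```

Run:
```python
from h import *
hm=pl(30,19.5,17);print(hm)
go(hm+[0,-2,0],-.4)
s=manip.get_state();im,d,P,i=grab("wrist")
q=(P-s["tcp_pos"])@np.array(s["eef_rot"])
for sg in(1,-1):
    m=(abs(q[...,0])<14)&(sg*q[...,1]>20)&(sg*q[...,1]<60)&(q[...,2]<12)&(q[...,2]>-60)
    print(sg,m.sum(),np.percentile(q[m],[2,50,98],axis=0).round(1).tolist() if m.sum() else '')
r=(P-O)@np.stack([ex,ey,n],1)
m=(abs(r[...,2]-34)<3)&(r[...,0]>-10)&(r[...,0]<140)&(r[...,1]>-10)&(r[...,1]<110)
print(m.sum(),cv2.minAreaRect(r[m][:,:2].astype(np.float32)))
```

```text
[579.904425 206.611235  65.4477  ]
t 8.48 tcp [579.9 205.1 126. ] yaw -0.4 slide units [2.000e-03 1.600e-02 2.017e+00] twist units -0.001 F [-0.6  0.1  0.7] w 59.8
1 6711 [[-10.4, 30.7, -59.8], [6.2, 40.0, -51.4], [12.4, 57.4, -10.2]]
-1 6806 [[-10.4, -57.6, -59.8], [6.3, -38.3, -51.6], [12.4, -28.6, -10.1]]
3441 ((29.71668815612793, 18.51008415222168), (40.5177001953125, 60.719608306884766), 89.93366241455078)
```

Emit:
apply_moves([
  {"slide":[0,0.03,0.3],"twist":0},
  {"slide":[0,0,0.6],"twist":0},
  {"slide":[0,0,0.6],"twist":0},
  {"slide":[0,0,0.35],"twist":0},
  {"slide":[0,0,0.13],"twist":0},
  {"slide":[0,0,0.06],"twist":0},
  {"slide":[0,0,0],"twist":0},
  {"slide":[0,0,0],"twist":0},
])

```text
time: 9.2
tcp_pos: [580.6, 204.4, 66.0]
eef_rot: [[1.0, -0.007, 0.001], [-0.007, -1.0, 0.0], [0.001, -0.0, -1.0]]
force: [-0.2, 0.9, 0.7]
gripper_width: 0.698
gripper_force: 0.0
```

Emit:
apply_moves([
  {"slide":[0,0,0],"twist":0},
  {"slide":[0,0,0],"twist":0},
  {"slide":[0,0,0.04],"twist":0},
  {"slide":[0,0,0.04],"twist":0},
  {"slide":[0,0,0],"twist":0},
], jaw=0.2)

```text
time: 9.62
tcp_pos: [579.9, 204.0, 62.5]
eef_rot: [[1.0, -0.007, -0.0], [-0.007, -1.0, -0.0], [-0.0, 0.0, -1.0]]
force: [-0.3, -0.2, -0.2]
gripper_width: 0.603
gripper_force: 0.0
```

Emit:
apply_moves([
  {"slide":[0,0,0.02],"twist":0},
  {"slide":[0,0,0.03],"twist":0},
  {"slide":[0,0,0.02],"twist":0},
  {"slide":[0,0,0],"twist":0},
], jaw=0.12, grip_force=20)

```text
time: 9.95
tcp_pos: [580.3, 205.2, 61.3]
eef_rot: [[1.0, -0.007, 0.001], [-0.007, -1.0, 0.001], [0.001, -0.001, -1.0]]
force: [-0.9, 2.8, 5.3]
gripper_width: 0.56
gripper_force: 3.7
```

Emit:
apply_moves([
  {"slide":[0,0,0],"twist":0},
  {"slide":[0,0,0],"twist":0},
  {"slide":[0,0,0],"twist":0},
], jaw=-1)

```text
time: 10.2
tcp_pos: [580.3, 205.1, 61.6]
eef_rot: [[1.0, -0.007, 0.001], [-0.007, -1.0, 0.001], [0.001, -0.001, -1.0]]
force: [-2.0, 2.8, 7.9]
gripper_width: 0.544
gripper_force: 19.5
```

Width 46 mm: gripping across the tilted part. Lift slowly so it can align to the pads.

Emit:
apply_moves([
  {"slide":[0,0,-0.04],"twist":0},
  {"slide":[0,0,-0.04],"twist":0},
  {"slide":[0,0,-0.04],"twist":0},
  {"slide":[0,0,-0.04],"twist":0},
  {"slide":[0,0,0],"twist":0},
])

```text
time: 10.62
tcp_pos: [580.0, 203.7, 65.4]
eef_rot: [[1.0, -0.008, -0.0], [-0.008, -1.0, -0.0], [-0.0, 0.0, -1.0]]
force: [-0.0, 1.5, 0.6]
gripper_width: 0.541
gripper_force: 19.1
```

Run:
```python
from h import *
go([0,0,0])
im,d,P,i=grab("scene");im2,*_=grab("wrist")
a=cv2.resize(im[190:290,160:280],(480,400),interpolation=cv2.INTER_CUBIC)
b=cv2.resize(im2[220:420,180:380],(400,400))[:,:320]
cv2.imwrite("pics/s4.png",np.hstack([a,b]))
```

```text
t 10.62 tcp [580.  203.7  65.4] yaw -0.43 slide units [-19.281   6.935   2.186] twist units None F [-0.   1.5  0.6] w 46.0
```

View pics/s4.png

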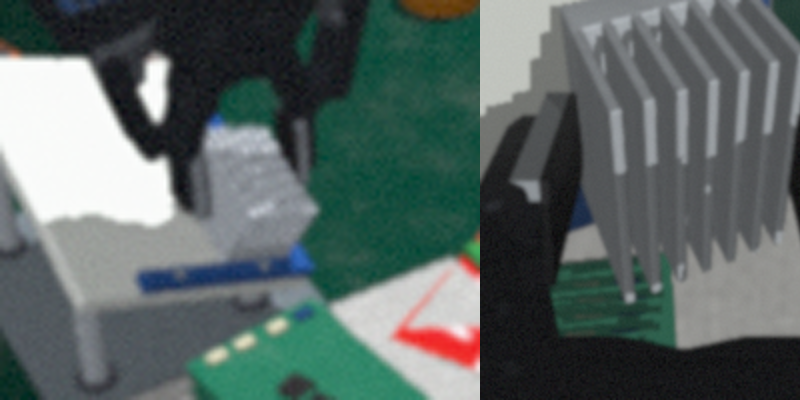

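Emit:
apply_moves([
  {"slide":[0,0,0],"twist":0},
  {"slide":[0,0,0],"twist":0},
  {"slide":[0,0,-0.1],"twist":0},
  {"slide":[0,0,-0.15],"twist":0},
  {"slide":[0,0,-0.15],"twist":0},
  {"slide":[0,0,-0.15],"twist":0},
  {"slide":[0,0,0],"twist":0},
], grip_force=50)

```text
time: 11.3
tcp_pos: [580.7, 204.2, 83.2]
eef_rot: [[1.0, -0.008, 0.002], [-0.008, -1.0, 0.0], [0.002, -0.0, -1.0]]
force: [-0.7, 0.2, -0.8]
gripper_width: 0.525
gripper_force: 46.9
```

Run:
```python
from h import *
go([683,10,120])
s=manip.get_state();im,d,P,i=grab("wrist")
print(s["gripper_force"])
q=(P-s["tcp_pos"])@np.array(s["eef_rot"])
m=(abs(q[...,1])<19)&(abs(q[...,0])<45)&(abs(q[...,2])<45)
p=q[m]
hsv=cv2.cvtColor(im,cv2.COLOR_BGR2HSV)[m];p=p[(hsv[:,1]<60)&(hsv[:,2]>60)]
print(len(p));cc=p.mean(0)
# top plane via z-fit with robust upper envelope per cell
A=np.c_[p[:,:2],np.ones(len(p))]
w=np.ones(len(p),bool)
for _ in range(12):
    x=np.linalg.lstsq(A[w],p[w,2],rcond=None)[0];r=p[:,2]-A@x;w=(r<1.0)&(r>-4)
print(x,np.degrees(np.arctan(x[:2])),w.sum(),p[w].min(0),p[w].max(0))
```

```text
t 11.3 tcp [580.7 204.2  83.2] yaw -0.43 slide units [ 3.462  6.446 -1.221] twist units None F [-0.7  0.2 -0.8] w 44.6
46.94600093644112
14959
[  0.25775083   0.08557054 -28.05615079] [14.45344187  4.89091666] 1497 [ -0.97885006 -17.48653782 -31.16889652] [ 25.98379389  18.93690576 -19.06935187]
```

Emit:
apply_moves([
  {"slide":[0,0,-0.3],"twist":0},
  {"slide":[0.1,0.2,-0.6],"twist":0},
  {"slide":[0.3,0.5,-0.4],"twist":0},
  {"slide":[0.4,0.75,-0.2],"twist":0},
  {"slide":[0.4,0.75,0],"twist":0},
  {"slide":[0.4,0.75,0],"twist":0},
  {"slide":[0.4,0.75,0],"twist":0},
  {"slide":[0.4,0.75,0],"twist":0},
  {"slide":[0.4,0.75,0.2],"twist":0},
  {"slide":[0.4,0.75,0.5],"twist":0},
  {"slide":[0.2,0.4,0.5],"twist":0},
  {"slide":[0.1,0.2,0.5],"twist":0},
  {"slide":[0,0,0.4],"twist":0},
  {"slide":[0,0,0.1],"twist":0},
  {"slide":[0,0,0],"twist":0},
])

```text
time: 12.6
tcp_pos: [682.2, 9.2, 59.5]
eef_rot: [[1.0, -0.005, -0.003], [-0.005, -1.0, 0.001], [-0.003, -0.001, -1.0]]
force: [-0.1, 0.8, -0.1]
gripper_width: 0.522
gripper_force: 47.1
```

Run:
```python
from h import *
go([683,10,20]);print(manip.get_state()["gripper_force"])
im,d,P,i=grab("scene")
im2,*_=grab("wrist")
a=cv2.resize(im[160:240,220:316],(480,400),interpolation=cv2.INTER_CUBIC)
b=cv2.resize(im2[220:420,180:380],(400,400))[:,:320]
cv2.imwrite("pics/s5.png",np.hstack([a,b]))
```

```text
t 12.6 tcp [682.2   9.2  59.5] yaw -0.28 slide units [ 0.03  -0.027  1.315] twist units None F [-0.1  0.8 -0.1] w 44.4
47.103423359803855
```

View pics/s5.png

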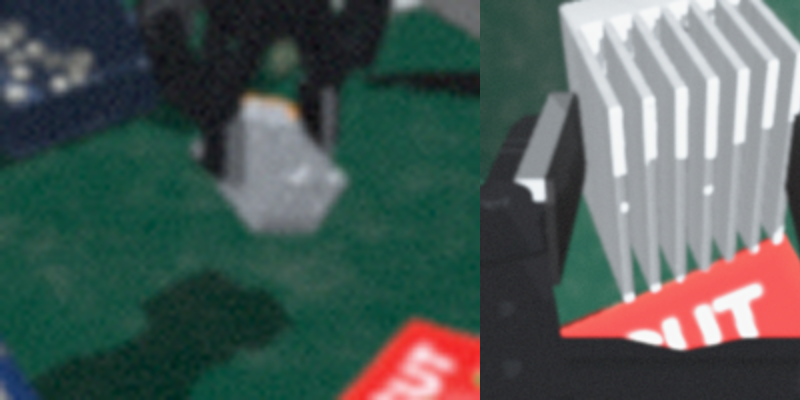

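Emit:
apply_moves([
  {"slide":[0,0,0.3],"twist":0},
  {"slide":[0,0,0.3],"twist":0},
  {"slide":[0,0,0.15],"twist":0},
  {"slide":[0,0,0.07],"twist":0},
  {"slide":[0,0,0.07],"twist":0},
  {"slide":[0,0,0.07],"twist":0},
  {"slide":[0,0,0],"twist":0},
], grip_force=25)

```text
time: 13.28
tcp_pos: [683.5, 6.8, 31.8]
eef_rot: [[1.0, -0.007, -0.0], [-0.007, -1.0, -0.0], [-0.0, 0.0, -1.0]]
force: [-0.2, -0.8, -0.8]
gripper_width: 0.524
gripper_force: 47.1
```

Emit:
apply_moves([
  {"slide":[0,0,0.06],"twist":0},
  {"slide":[0,0,0.06],"twist":0},
  {"slide":[0,0,0.06],"twist":0},
  {"slide":[0,0,0],"twist":0},
])

```text
time: 13.62
tcp_pos: [683.9, 6.7, 26.8]
eef_rot: [[1.0, -0.007, 0.001], [-0.007, -1.0, -0.0], [0.001, 0.0, -1.0]]
force: [0.5, 0.8, 0.3]
gripper_width: 0.521
gripper_force: 47.3
```

Emit:
apply_moves([
  {"slide":[0,0,0.06],"twist":0},
  {"slide":[0,0,0.06],"twist":0},
  {"slide":[0,0,0.06],"twist":0},
  {"slide":[0,0,0],"twist":0},
])

```text
time: 13.95
tcp_pos: [686.2, 7.1, 23.7]
eef_rot: [[1.0, -0.007, 0.006], [-0.007, -1.0, 0.0], [0.006, -0.0, -1.0]]
force: [4.5, 0.6, 9.5]
gripper_width: 0.52
gripper_force: 35.8
```

Emit:
apply_moves([
  {"slide":[0,0,0.06],"twist":0},
  {"slide":[0,0,0.06],"twist":0},
  {"slide":[0,0,0],"twist":0},
])

```text
time: 14.2
tcp_pos: [685.5, 7.4, 19.4]
eef_rot: [[1.0, -0.007, 0.004], [-0.007, -1.0, 0.001], [0.004, -0.001, -1.0]]
force: [3.7, 0.5, 6.2]
gripper_width: 0.508
gripper_force: 23.6
```

Emit:
apply_moves([
  {"slide":[0,0,0.06],"twist":0},
  {"slide":[0,0,0.06],"twist":0},
  {"slide":[0,0,0.06],"twist":0},
  {"slide":[0,0,0],"twist":0},
])

```text
time: 14.53
tcp_pos: [684.8, 7.3, 13.3]
eef_rot: [[1.0, -0.007, 0.003], [-0.007, -1.0, 0.001], [0.003, -0.001, -1.0]]
force: [1.5, 0.7, 4.1]
gripper_width: 0.475
gripper_force: 24.4
```

Emit:
apply_moves([
  {"slide":[0,0,0.05],"twist":0},
  {"slide":[0,0,0.03],"twist":0},
  {"slide":[0,0,0],"twist":0},
])

```text
time: 14.78
tcp_pos: [684.9, 7.5, 11.1]
eef_rot: [[1.0, -0.007, 0.003], [-0.007, -1.0, 0.001], [0.003, -0.001, -1.0]]
force: [2.3, 1.3, 4.8]
gripper_width: 0.466
gripper_force: 24.4
```

Emit:
apply_moves([
  {"slide":[0,0,0],"twist":0},
  {"slide":[0,0,0],"twist":0},
  {"slide":[0,0,0],"twist":0},
  {"slide":[0,0,-0.4],"twist":0},
  {"slide":[0,0,-0.9],"twist":0},
  {"slide":[0,0,-0.9],"twist":0},
  {"slide":[0,0,-0.9],"twist":0},
  {"slide":[0,0,-0.5],"twist":0},
  {"slide":[0,0,0],"twist":0},
  {"slide":[0,0,0],"twist":0},
], jaw=0.6)

```text
time: 15.62
tcp_pos: [684.1, 6.7, 119.4]
eef_rot: [[1.0, -0.007, 0.002], [-0.007, -1.0, -0.0], [0.002, 0.0, -1.0]]
force: [-0.5, -0.5, -1.0]
gripper_width: 0.801
gripper_force: 0.0
```

Run:
```python
from h import *
im,d,P,i=grab("wrist");Z=P[...,2]
m=(Z>28)&(Z<42)&(np.hypot(P[...,0]-684,P[...,1]-7)<40)
r=cv2.minAreaRect(P[m][:,:2].astype(np.float32))
print(r,np.percentile(Z[m],[5,50,95]),m.sum())
m2=(Z>17)&(Z<24)&(np.hypot(P[...,0]-630,P[...,1]+223)<80);print(m2.sum(),cv2.minAreaRect(P[m2][:,:2].astype(np.float32)))
go([*r[0],12],0)
```

```text
((683.7000122070312, 6.838545799255371), (40.07481002807617, 60.460235595703125), 89.5188980102539) [30.92062242 33.83101716 34.93122202] 2122
4286 ((620.4530639648438, -198.04287719726562), (111.86497497558594, 36.12456130981445), 16.470788955688477)
t 15.67 tcp [683.3   6.6 117.9] yaw -0.43 slide units [ 0.012 -0.009  3.531] twist units -0.106 F [-0.1  1.1 -0.3] w 68.1
```

Emit:
apply_moves([
  {"slide":[0,0,0.5],"twist":0.02},
  {"slide":[0,0,0.9],"twist":0},
  {"slide":[0,0,0.9],"twist":0},
  {"slide":[0,0,0.7],"twist":0},
  {"slide":[0,0,0.4],"twist":0},
  {"slide":[0,0,0.1],"twist":0},
  {"slide":[0,0,0],"twist":0},
  {"slide":[0,0,0],"twist":0},
])

```text
time: 16.33
tcp_pos: [684.2, 6.9, 13.9]
eef_rot: [[1.0, -0.009, 0.001], [-0.009, -1.0, 0.0], [0.001, -0.0, -1.0]]
force: [1.1, 0.5, 1.3]
gripper_width: 0.797
gripper_force: 0.0
```

Emit:
apply_moves([
  {"slide":[0,0,0],"twist":0},
  {"slide":[0,0,0],"twist":0},
  {"slide":[0,0,0],"twist":0},
  {"slide":[0,0,0],"twist":0},
  {"slide":[0,0,0],"twist":0},
  {"slide":[0,0,0],"twist":0},
], jaw=-1, grip_force=40)

```text
time: 16.83
tcp_pos: [684.5, 6.8, 14.4]
eef_rot: [[1.0, -0.009, 0.002], [-0.009, -1.0, -0.0], [0.002, 0.0, -1.0]]
force: [-1.5, 0.2, 5.8]
gripper_width: 0.46
gripper_force: 41.8
```

Emit:
apply_moves([
  {"slide":[0,0,-0.4],"twist":0},
  {"slide":[0,0,-0.8],"twist":-0.4},
  {"slide":[0,0,-0.9],"twist":-0.9},
  {"slide":[0,0,-0.8],"twist":-0.9},
  {"slide":[0,0,-0.4],"twist":-0.9},
  {"slide":[0,0,0],"twist":-0.9},
  {"slide":[0,0,0],"twist":-0.53},
  {"slide":[0,0,0],"twist":0},
  {"slide":[0,0,0],"twist":0},
])

```text
time: 17.58
tcp_pos: [683.5, 6.7, 112.4]
eef_rot: [[0.954, 0.301, 0.0], [0.301, -0.954, -0.0], [0.0, 0.0, -1.0]]
force: [-0.3, 0.0, -2.4]
gripper_width: 0.457
gripper_force: 41.0
```

Run:
```python
from h import *
go([630.4,-223.4,100],17.7)
```

```text
t 17.58 tcp [683.5   6.7 112.4] yaw 17.54 slide units [-3.999  6.78   0.414] twist units -0.04 F [-0.3  0.  -2.4] w 38.8
```

Emit:
apply_moves([
  {"slide":[-0.4,0.35,-0.2],"twist":-0.04},
  {"slide":[-0.7,0.65,-0.3],"twist":0},
  {"slide":[-0.7,0.65,-0.3],"twist":0},
  {"slide":[-0.7,0.65,0],"twist":0},
  {"slide":[-0.7,0.65,0],"twist":0},
  {"slide":[-0.7,0.65,0],"twist":0},
  {"slide":[-0.7,0.65,0],"twist":0},
  {"slide":[-0.7,0.65,0],"twist":0},
  {"slide":[-0.7,0.65,0],"twist":0},
  {"slide":[-0.7,0.65,0],"twist":0},
  {"slide":[-0.4,0.4,0],"twist":0},
  {"slide":[-0.2,0.2,0],"twist":0},
  {"slide":[0,0,0],"twist":0},
  {"slide":[0,0,0],"twist":0},
])

```text
time: 18.75
tcp_pos: [537.8, -253.4, 136.0]
eef_rot: [[0.952, 0.305, 0.0], [0.305, -0.952, 0.001], [0.001, -0.0, -1.0]]
force: [0.3, 0.1, -0.9]
gripper_width: 0.456
gripper_force: 41.0
```

Run:
```python
from h import *
s=manip.get_state()
im,d,P,i=grab("wrist");Z=P[...,2];cv2.imwrite("/tmp/w6.png",im)
near=np.hypot(P[...,0]-630,P[...,1]+223)<75
m=near&(Z>17)&(Z<24);k,l,st,_=cv2.connectedComponentsWithStats(m.astype(np.uint8));j=1+np.argmax(st[1:,4])
print("top",cv2.minAreaRect(P[l==j][:,:2].astype(np.float32)),np.median(Z[l==j]))
m=(np.hypot(P[...,0]-630,P[...,1]+223)<42)&(Z>9)&(Z<14.5);k,l,st,_=cv2.connectedComponentsWithStats(m.astype(np.uint8));j=1+np.argmax(st[1:,4])
print("floor",cv2.minAreaRect(P[l==j][:,:2].astype(np.float32)),np.median(Z[l==j]))
q=(P-s["tcp_pos"])@np.array(s["eef_rot"])
hsv=cv2.cvtColor(im,cv2.COLOR_BGR2HSV)
m=(abs(q[...,1])<21)&(abs(q[...,0])<45)&(q[...,2]>-30)&(q[...,2]<-12)&(hsv[...,1]<60)&(hsv[...,2]>60)
print("part top in tool",m.sum(),np.percentile(q[m],[1,50,99],axis=0).round(1).tolist())
go([630.4,-223.4,60],17.7)
```

```text
top ((624.6913452148438, -226.8302001953125), (100.90406799316406, 90.2717514038086), 17.840652465820312) 19.771778685962857
floor ((629.4288940429688, -225.29776000976562), (64.17941284179688, 44.18605422973633), 17.871118545532227) 11.841583105412496
part top in tool 6816 [[-29.3, -19.3, -21.2], [3.7, 0.4, -19.3], [29.4, 20.2, -12.4]]
t 18.8 tcp [ 538.1 -252.5  136. ] yaw 17.86 slide units [3.223 0.021 2.535] twist units 0.041 F [ 0.6 -0.4 -1.4] w 39.5
```

Emit:
apply_moves([
  {"slide":[0.3,0.05,0],"twist":0},
  {"slide":[0.6,0,0.1],"twist":0},
  {"slide":[0.7,0,0.3],"twist":0},
  {"slide":[0.7,0,0.5],"twist":0},
  {"slide":[0.5,0,0.6],"twist":0},
  {"slide":[0.3,0,0.6],"twist":0},
  {"slide":[0.1,0,0.5],"twist":0},
  {"slide":[0,0,0.3],"twist":0},
  {"slide":[0,0,0.1],"twist":0},
  {"slide":[0,0,0],"twist":0},
  {"slide":[0,0,0],"twist":0},
])

```text
time: 19.72
tcp_pos: [629.2, -227.0, 46.9]
eef_rot: [[0.952, 0.305, 0.001], [0.305, -0.952, -0.001], [0.001, 0.001, -1.0]]
force: [-0.9, 0.9, 0.1]
gripper_width: 0.461
gripper_force: 41.0
```

Run:
```python
from h import *
go([629.9,-224.5,26],17.8)
```

```text
t 19.72 tcp [ 629.2 -227.    46.9] yaw 17.74 slide units [ 0.046 -0.073  0.695] twist units -0.015 F [-0.9  0.9  0.1] w 39.2
```

Emit:
apply_moves([
  {"slide":[0.03,-0.06,0.1],"twist":0},
  {"slide":[0,0,0.1],"twist":0},
  {"slide":[0,0,0.07],"twist":0},
  {"slide":[0,0,0],"twist":0},
  {"slide":[0,0,0],"twist":0},
])

```text
time: 20.13
tcp_pos: [629.4, -224.5, 37.8]
eef_rot: [[0.952, 0.305, -0.0], [0.305, -0.952, -0.0], [-0.0, 0.0, -1.0]]
force: [-0.8, -0.5, -1.4]
gripper_width: 0.46
gripper_force: 41.0
```

Emit:
apply_moves([
  {"slide":[0,0,0.07],"twist":0},
  {"slide":[0,0,0.07],"twist":0},
  {"slide":[0,0,0.07],"twist":0},
  {"slide":[0,0,0],"twist":0},
])

```text
time: 20.47
tcp_pos: [629.2, -224.4, 30.9]
eef_rot: [[0.952, 0.305, -0.001], [0.305, -0.952, 0.0], [-0.001, -0.0, -1.0]]
force: [1.7, 0.2, -0.9]
gripper_width: 0.457
gripper_force: 41.0
```

No contact force yet, so the part is entering the pocket; going on down.

Emit:
apply_moves([
  {"slide":[0,0,0.05],"twist":0},
  {"slide":[0,0,0.05],"twist":0},
  {"slide":[0,0,0.05],"twist":0},
  {"slide":[0,0,0],"twist":0},
  {"slide":[0,0,0],"twist":0},
])

```text
time: 20.88
tcp_pos: [629.5, -224.4, 26.9]
eef_rot: [[0.952, 0.305, -0.0], [0.305, -0.952, -0.0], [-0.0, 0.0, -1.0]]
force: [-0.1, 0.2, -1.8]
gripper_width: 0.453
gripper_force: 41.0
```

Emit:
apply_moves([
  {"slide":[0,0,0.04],"twist":0},
  {"slide":[0,0,0.04],"twist":0},
  {"slide":[0,0,0],"twist":0},
])

```text
time: 21.13
tcp_pos: [629.8, -224.5, 26.4]
eef_rot: [[0.952, 0.305, 0.001], [0.305, -0.952, -0.001], [0.0, 0.001, -1.0]]
force: [-6.7, 1.8, 13.0]
gripper_width: 0.461
gripper_force: 42.6
```

Emit:
apply_moves([
  {"slide":[0,0,0],"twist":0},
  {"slide":[0,0,0],"twist":0},
  {"slide":[0,0,0],"twist":0},
  {"slide":[0,0,0],"twist":0},
  {"slide":[0,0,-0.2],"twist":0},
  {"slide":[0,0,-0.5],"twist":0},
  {"slide":[0,0,-0.9],"twist":0},
  {"slide":[0,0,-0.9],"twist":0},
  {"slide":[0,0,-0.9],"twist":0},
  {"slide":[0,0,-0.5],"twist":0},
  {"slide":[0,0,0],"twist":0},
  {"slide":[0,0,0],"twist":0},
], jaw=0.5)

```text
time: 22.13
tcp_pos: [630.2, -224.6, 143.7]
eef_rot: [[0.952, 0.305, 0.003], [0.305, -0.952, -0.001], [0.002, 0.002, -1.0]]
force: [0.0, -0.6, -0.3]
gripper_width: 0.755
gripper_force: 0.0
```

Run:
```python
from h import *
im,d,P,i=grab("wrist");Z=P[...,2]
m=(np.hypot(P[...,0]-630,P[...,1]+224.5)<40)&(Z>40)&(Z<60)
p=P[m];r=cv2.minAreaRect(p[:,:2].astype(np.float32));print(m.sum(),r,np.percentile(p[:,2],[5,50,95]))
A=np.c_[p[:,:2]-p[:,:2].mean(0),np.ones(len(p))];w=p[:,2]>43.5
for _ in range(5):
    x=np.linalg.lstsq(A[w],p[w,2],rcond=None)[0];w=abs(p[:,2]-A@x)<1.5
print("tilt deg",np.degrees(x[:2]),x[2],w.sum());go([0,0,0])
cv2.imwrite("pics/w7.png",im)
```

```text
2012 ((629.1093139648438, -225.35594177246094), (60.298580169677734, 40.06848907470703), 17.748228073120117) [42.45182007 45.78199374 46.97004329]
tilt deg [-0.17692271  0.12287845] 45.8542513809797 1822
t 22.18 tcp [ 629.5 -224.4  142.2] yaw 17.78 slide units [-17.697 -13.535   4.725] twist units None F [-0.  -0.3 -0.2] w 63.9
```

View pics/w7.png

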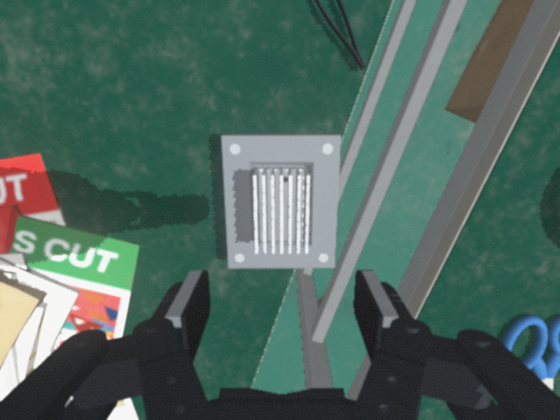

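The heat sink sits at (282, 210) in the pocket. Its top is at 45.9 mm (46 expected), its tilt is under 0.2°, and it is centred to 0.4 mm. The gripper is clear.

```bash
python3 -c "
from cell import manip
print(manip.close_job())"
```

```text
the job is handed in; nothing more can be done
None
```

The heat sink slid down and squared itself in the fence corner, and is now seated flat and fully home in the nest pocket, released and handed in at about 22 s; because the tool could not tilt, I set it down on the bench once between the corner and the nest to level and regrasp it.

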